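# Close the cartridge drawer, then free and hold up the stove lid

### The arm

A 7-joint arm with a two-finger parallel gripper is mounted at the origin on the work surface. World frame = base frame: x ahead of the robot, y to its left, z up, the work surface at z = 0. Lengths are in m, angles in rad, forces in N, time in s.
With the tool pointing down it reaches from about 0.425 to 0.875 m from the base axis. Payload 4.7 kg.
Tool frame: the origin (TCP) lies midway between the tips of the shut fingers; the grasp point (between the pads) lies 19 mm behind it (ctrl.grip_depth is the distance from the TCP to the grasp point, in m); z points along the fingers, y is the direction in which the jaws open and shut (so a half turn about z gives the same grasp; the last joint's range is limited). The gripper opens to 87 mm and grips with 3 to 60 N. Pads are 19 mm wide; open, the fingers measure 117 mm over their backs; the gripper's body (75 mm by 190 mm) begins 51 mm behind the grasp point.
Start: joints at [1.25, 0.321, -0.07, 1.45, 0.023, 1.371, -0.057], TCP at [0.214, -0.614, 0.223] pointing down, gripper open.
Joint ranges: [-2.86, 2.86], [-0.3, 2.09], [-1.38, 1.24], [0.06, 2.45], [-1.56, 4.7], [0.09, 2.05], [-2.69, 2.69]. Speed limits (rad/s): [2.57, 2.57, 3.14, 3.14, 3.14, 3.14, 3.14].

### API

Orientations are given as a rotation vector (axis times angle).
In Python, from bench import ctrl gives the robot as it stands. The module is installed in compiled form; this text tells all that it offers.
- The arm moves only by the shell command python3 -m inch 'ROWS' [FORCE]. ROWS is JSON, a list of rows, each a list of 5 numbers: the opening, from -1 (shut) to 1 (fully open), so that 0 is half open, then the shift along the tool's x, y, z in mm, then the turn about the tool's z in rad. In form: [[fingers, tx, ty, tz, twist], ...]. A call has 1 to 5 rows; each row shifts and turns the pose as measured when the row begins, along the tool's axes as they then stand; what a row does not reach is not made up. A row lasts 1/8 s, in which the tool goes at most 62.5 mm and 10.7 degrees, less where a joint would pass 70% of its speed; a pose out of reach is approached as far as the arm can. A call is refused whole if a number of a shift passes 62.5 or a number of a turn 0.188, either way. A call with a gripper value outside its range is refused whole. The fingers move at their own pace and stop on an object; FORCE is the grip in N (left out, the last holds). Time passes only in rows, so rows that do not move let the fingers close. It gives the time, the measured TCP pose, the force and the opening at its end, in the units of the state.
- ctrl.get_state(): the state, without advancing time (a new reading comes with each control period).
- ctrl.get_image(name): name is "scene" or "top"; returns a dict with "color" (384x512x3 uint8, red, green, blue), "range_z" (384x512 float32, m along the optical axis (not along the pixel's ray), 0 where there is no reading), "K" (3x3 intrinsics, pixels), "R" (3x3) and "t" (3): a world point X has camera coordinates R X + t. Camera axes: x right, y down, z forward; pixel columns grow to the right and rows downward; lengths in m; the calibration is good to about 2 mm. A picture is of the moment at which its call begins.
- ctrl.close_job(): hands the job in, once; it reports no verdict.
The state is a dict: "time": time; "joint_positions": joint angles; "qd": joint speeds; "joint_torque": joint torques, N m; "position": TCP position; "tool_rot": TCP orientation; "ft_force": force on the tool from outside, world axes, zero at the start; "torque": the same for the moment, N m; "grip_width": opening from 0.0 (shut) to 1.0 (fully open).
Only numpy, scipy, OpenCV 4.12 (cv2) and the standard library are available. Lean on these libraries where they do the work, as an engineer would, in place of code of your own. Each camera call takes 0.05 s, during which the arm holds its last target. There are 200 camera calls.

### The job

Get the red camp stove ready for its burner check: first push the loaded cartridge drawer fully home. Then, with the drawer home, tug the burner lid upward by its wire handle, before moving the catch, to learn whether it is caught; if it is, release it by sliding the steel catch on the deck away from the lid, and take the handle again. Lift the lid by the handle to about halfway up (45 degrees or a little more) and finish there, still holding the lid up by its handle, not letting go, with the drawer still shut and the parts and tools lying about left where they are.

Things in the scene. Friction and masses are not known exactly. Their poses are not given: they have to be found in the camera images.
- stove: red sheet-steel camp stove, fixed, 200 mm deep (x) by 340 mm wide (y) by 100 mm high. Origin: centre of its underside on the table; its x axis points to its back, away from the robot, y to the left as the robot sees it, z up. Left of y = -3 mm its top is the hinged burner lid; right of y = -5 mm its top is a fixed deck at 100 mm height with the catch on it and the drawer below it. The deck has a few flat dark louvres
- lid (a joint): burner lid angle, rad: 0 shut, grows as the front edge rises, stop at 1.3. Red plate, 190 mm by 168 mm, 8 mm thick, 0.45 kg; it always falls shut when let go (about 2 N at the handle lifts it). If caught, it rises only about 0.02 rad (4 to 5 mm at the handle) and then stops hard, and does not yield; if not caught, it lifts freely. Whether it is caught cannot be seen
- lid_handle (a point): middle of the cross bar (handle_bar) of the lid's wire handle: a round steel bar 10 mm thick, 100 mm long, parallel to the stove's y axis, level with the lid, 50 mm in front of the stove's front face and 103 mm above the table when shut; joined to the lid at both ends of the bar. The space between the bar and the stove's front is free down to the table. The bar may pivot in the fingers as the lid rises
- lid_hinge (a point): middle of the lid's hinge line, at the stove's far edge, 103 mm above the table; the line is parallel to the stove's y axis. The handle bar moves on an arc of 240 mm about it, up and away from the robot
- catch (a joint): travel of the catch, m: starts within 0 to 0.003 (resting position nearest the lid), grows as it slides toward the stove's -y (right, away from the lid), stop at 0.028. At the stop the lid is surely free. It moves with about 2 N and stays where it is left
- catch_grip (a point): middle of the top of the catch's thumb fin, 130 mm above the table: an upright steel fin 12 mm in the stove's x, 22 mm in its y, 26 mm high above a 4 mm high, 30 mm square steel foot, on the deck just right of the lid, some 70 mm behind the stove's front
- drawer (a joint): how far the drawer stands out, m: 0 fully home, starts at 0.035 to 0.06, grows toward the robot. It moves with about 3 N and stays where it is left
- drawer_front (a point): middle of the outer face of the drawer front, 51 mm above the table: a red plate 144 mm wide and 82 mm high (10 to 92 mm above the table), square to the stove's x axis, at the right half of the stove's front. The drawer carries a lying white gas cartridge
- burner_cap: small dark steel burner cap, a 34 mm wide, 18 mm high button standing on the table in front of the stove, between its lid handle and its drawer; origin at its underside; leave it alone
- nozzle: small brass nozzle, 22 mm wide, 36 mm high, standing on the far right corner of the stove's fixed deck; origin at its underside; leave it alone
- wrench: steel wrench, 170 mm, lying at the right near the robot; leave it alone
- paste_jar: white jar with steel cap, 56 mm wide, 75 mm high, right of the stove; origin at its underside; leave it alone
- parts_pot: dark steel pot, 110 mm wide, 90 mm high, left of the stove; origin at its underside; leave it alone
- screwdriver: screwdriver, 190 mm, lying at the left; leave it alone
- coupling: brass coupling, 32 mm wide, 45 mm high, standing left in front of the stove; origin at its underside; leave it alone

How it is judged:
On the way, in this order (a step that is already met when the one before it is completed fails the run):
1. the drawer is pushed home while the lid is still down (value of joint drawer below 0.004 m and value of joint lid below 0.02 rad), for 0.2 s.
2. the lid is tugged up by its handle while the catch still rests (value of joint lid above 0.008 rad and value of joint catch below 0.008 m and contact force between the fingers and handle_bar above 1 N), for 0.1 s.
3. the lid is lifted to about halfway (value of joint lid above 0.7 rad and contact force between the fingers and handle_bar above 1 N), for 0.2 s.
At the end, for the whole second after the job is handed in: The fingers hold the handle of the lid (over 1 N) at more than 0.70 rad (40 degrees) and short of its stop (1.28 rad), still to 0.1 rad/s, with the drawer home to 6 mm; bystanders within 40 mm of their starts (all of step 3 and value of joint lid below 1.28 rad and velocity of joint lid between -0.1 and 0.1 rad/s and value of joint drawer below 0.006 m); the arm keeps its last pose, push and grip.
It fails at once if a bystander is disturbed (moved over 40 mm) (distance of any of burner_cap, nozzle, wrench, paste_jar, parts_pot, screwdriver, coupling from where it was at the start of the episode above 0.04 m).
It also fails if it takes over 70 s, if anything falls off the work surface, if the arm or the gripper's body presses on something with over 40 N, if the wrist force passes 120 N, or if a joint passes its speed limit or range.

## Working session

There is one attempt and no reset: what is moved stays moved. The work goes in short steps, Python scripts to look and compute and a shell command to move; the robot and the scene stay as the last step left them, time stands still between calls to the robot, and variables do not carry over. Pictures are saved under pics/ and viewed, about 8 in all and at most 12, crops included, and the job is handed in when it is done.

```bash
mkdir -p pics; python3 - <<'E'
from bench import ctrl
import cv2,numpy as np
s=ctrl.get_state(); print({k:np.round(v,3).tolist() for k,v in s.items()}, ctrl.grip_depth)
for n in("scene","top"):
    d=ctrl.get_image(n); cv2.imwrite(f"pics/{n}0.png",d["color"][:,:,::-1]); np.savez(f"{n}0.npz",**d)
    print(n,d["K"].round(1).tolist(),d["R"].round(3).tolist(),d["t"].round(3).tolist())
E
```

```text
{'time': 0.0, 'joint_positions': [1.25, 0.322, -0.07, 1.452, 0.023, 1.371, -0.057], 'qd': [0.0, -0.001, -0.001, 0.002, 0.001, 0.001, 0.002], 'joint_torque': [0.0, -49.129, -0.404, -31.253, -0.064, 0.044, 0.0], 'position': [0.213, -0.613, 0.221], 'tool_rot': [-3.096, -0.523, 0.001], 'ft_force': [-0.029, -0.732, 0.666], 'torque': [0.047, 0.043, -0.014], 'grip_width': 1.002} 0.0187
scene [[466.0, 0.0, 266.9], [0.0, 466.0, 188.9], [0.0, 0.0, 1.0]] [[0.195, 0.981, -0.006], [0.744, -0.152, -0.65], [-0.639, 0.123, -0.76]] [-0.093, -0.358, 1.706]
top [[483.6, 0.0, 254.3], [0.0, 483.6, 201.2], [0.0, 0.0, 1.0]] [[-0.009, -1.0, 0.018], [-0.989, 0.006, -0.15], [0.15, -0.019, -0.988]] [-0.013, 0.582, 1.415]
```

View pics/scene0.png

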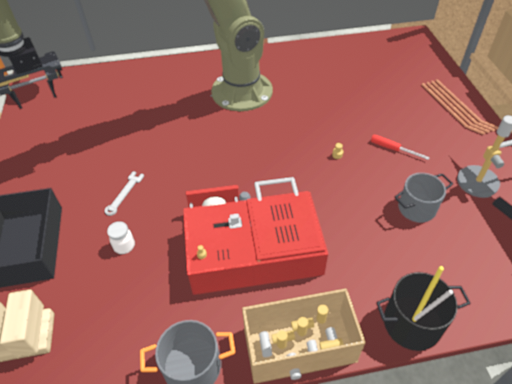

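View pics/top0.png

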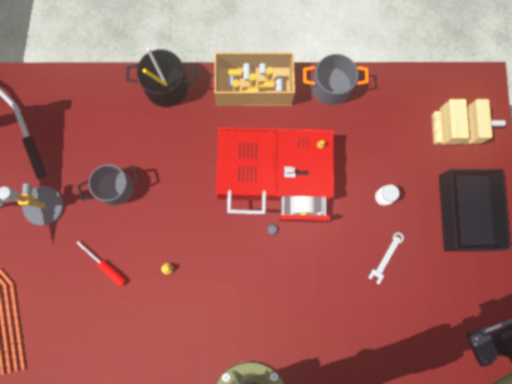

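The top view shows the stove (rows 128–200, cols 217–334), handle bar at about (247,212), open drawer front at about (305,217), catch at (291,172), and burner cap at (272,229).

```bash
cat > h.py <<'E'
import cv2,numpy as np
def cloud(d):
    z=d["range_z"]; v,u=np.mgrid[:z.shape[0],:z.shape[1]]
    K=d["K"]; c=np.stack([(u-K[0,2])/K[0,0]*z,(v-K[1,2])/K[1,1]*z,z],-1)
    P=(c-d["t"])@d["R"]; P[z==0]=np.nan; return P
def ray(d,u,v,h):
    r=d["R"].T@np.linalg.inv(d["K"])@[u,v,1.]; o=-d["R"].T@d["t"]; return o+r*(h-o[2])/r[2]
E
python3 - <<'E'
from h import *
for n in("top","scene"):
    d=dict(np.load(n+"0.npz")); P=cloud(d); c=d["color"].astype(int)
    red=(c[...,0]>120)&(c[...,1]<80)&(c[...,2]<80)
    m=red&(P[...,2]>.09)&(P[...,2]<.125)&(P[...,0]>.35)&(abs(P[...,1])<.4)
    lab=cv2.connectedComponentsWithStats(m.astype(np.uint8)); i=1+np.argmax(lab[2][1:,4]); m=lab[1]==i
    r=cv2.minAreaRect((P[m][:,:2]*1000).astype(np.float32)); print(n,r,cv2.boxPoints(r).round(0).tolist(),np.median(P[m][:,2]))
    def show(name,mm):
        q=P[mm]; print(name,len(q),np.nanmedian(q,0).round(4),np.nanmin(q,0).round(3),np.nanmax(q,0).round(3)) if len(q) else print(name,0)
    W=(P[...,0]>.35)&(P[...,0]<.75)&(abs(P[...,1])<.25)
    grey=(abs(c[...,0]-c[...,2])<30)&(abs(c[...,0]-c[...,1])<30)
    show("fin",W&grey&(P[...,2]>.122)&(P[...,2]<.14))
    hb=W&grey&(P[...,2]>.085)&(P[...,2]<.118)&(c[...,0]>120)&(P[...,1]>0)
    show("handle",hb)
    h=hb&(P[...,0]<np.nanmin(P[hb][:,0])+.02); show("bar",h)
    cap=W&grey&(P[...,2]>.01)&(P[...,2]<.03)&(c[...,0]<130); show("cap",cap)
    df=W&red&(P[...,2]>.06)&(P[...,2]<.1)&(P[...,1]<0)&(P[...,0]<r[0][0]/1000-.11); show("drawer",df)
top=dict(np.load("top0.npz"))
print("bar ends",ray(top,229,211,.103),ray(top,265,213,.103),"dr",ray(top,282,219,.092),ray(top,329,220,.092))
big=cv2.resize(top["color"][110:250,200:350],None,fx=5,fy=5,interpolation=cv2.INTER_CUBIC)[:,:,::-1]
cv2.imwrite("pics/crop.png",big[:600])
E
```

```text
top ((690.5928344726562, -77.51815795898438), (339.1915283203125, 201.96173095703125), 88.34539031982422) [[585.0, -244.0], [787.0, -250.0], [796.0, 89.0], [595.0, 95.0]] 0.10452175073676132
fin 34 [ 0.6584 -0.119   0.1302] [ 0.652 -0.131  0.123] [ 0.666 -0.11   0.137]
handle 111 [0.5477 0.0539 0.1084] [0.538 0.002 0.099] [0.6   0.06  0.114]
bar 71 [0.5444 0.034  0.1086] [0.538 0.002 0.1  ] [0.558 0.06  0.114]
cap 10 [ 0.5017 -0.083   0.0167] [ 0.491 -0.086  0.012] [ 0.513 -0.077  0.021]
drawer 210 [ 0.5245 -0.1622  0.0912] [ 0.519 -0.236  0.062] [ 0.532 -0.092  0.099]
scene ((790.2760620117188, -83.83372497558594), (335.9640808105469, 5.560697555541992), 88.40682220458984) [[783.0, -252.0], [788.0, -252.0], [798.0, 84.0], [792.0, 84.0]] 0.09417817333337464
fin 45 [ 0.6637 -0.1205  0.1287] [ 0.653 -0.132  0.122] [ 0.668 -0.11   0.133]
handle 128 [0.5489 0.0493 0.1072] [0.54  0.    0.099] [0.606 0.061 0.113]
bar 83 [0.5474 0.0326 0.1068] [0.54  0.    0.099] [0.56  0.061 0.112]
cap 11 [ 0.5114 -0.0812  0.0143] [ 0.506 -0.086  0.012] [ 0.517 -0.073  0.018]
drawer 374 [ 0.5334 -0.1642  0.0776] [ 0.527 -0.248  0.06 ] [ 0.666 -0.078  0.1  ]
bar ends [0.54519489 0.05713932 0.103     ] [ 0.53869961 -0.04661414  0.103     ] dr [ 0.52221367 -0.09625317  0.092     ] [ 0.51835296 -0.23305305  0.092     ]
```

View pics/crop.png

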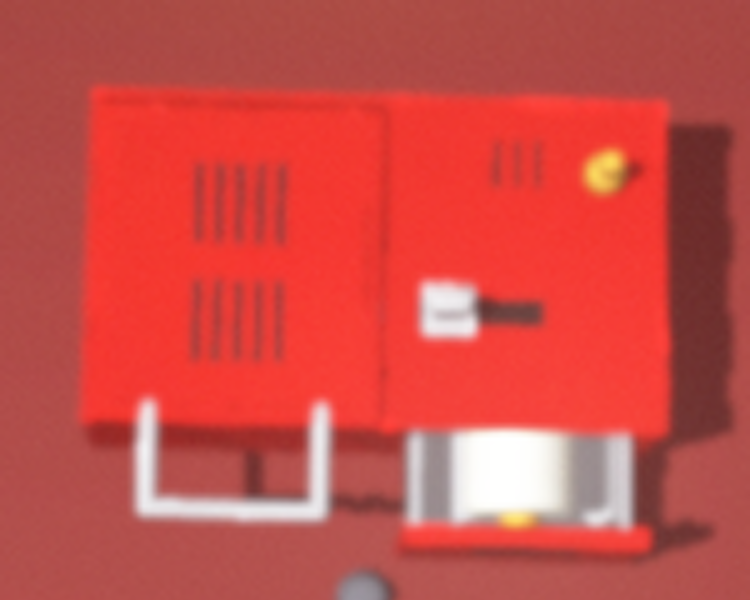

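```bash
cat >> h.py <<'E'
from scipy.spatial.transform import Rotation as Ro
def to(*p):
    "remaining shift to world point p (m) in tool axes, mm; tool x yaw relative to stove"
    from bench import ctrl
    s=ctrl.get_state(); R=Ro.from_rotvec(s["tool_rot"]).as_matrix()
    yaw=np.arctan2(R[1,0],R[0,0])
    print("t",round(s["time"],2),"pos",np.round(s["position"],4),"F",np.round(s["ft_force"],1),"w",round(float(s["grip_width"]),3),"twist to stove",round(yaw+0.0289,3),"tz",R[:,2].round(3))
    for q in p: print(q,"->",(1000*R.T@(np.array(q)-s["position"])).round(1))
E
python3 -m inch '[[-1,0,0,0,0.182],[-1,0,0,0,0.182],[-1,0,0,0,0]]' 30
python3 -c "
from h import *
to((.46,-.164,.221),(.46,-.164,.06))"
```

```text
time: 0.48
position: [0.213, -0.6125, 0.2196]
tool_rot: [-3.136, 0.06, 0.003]
ft_force: [0.4, -0.3, 0.5]
grip_width: 0.748
t 0.47 pos [ 0.213  -0.6125  0.2196] F [ 0.4 -0.3  0.5] w 0.748 twist to stove -0.009 tz [-0.002  0.005 -1.   ]
(0.46, -0.164, 0.221) -> [ 2.298e+02 -4.576e+02  3.000e-01]
(0.46, -0.164, 0.06) -> [ 230.1 -456.8  161.3]
```

```bash
python3 -m inch '[[-1,26,-52,0,0],[-1,26,-52,0,0],[-1,26,-52,0,0],[-1,26,-52,0,0],[-1,26,-52,0,0]]'
python3 -m inch '[[-1,26,-52,0,0],[-1,26,-52,0,0],[-1,26,-52,0,0],[-1,0,0,0,0]]'
python3 -c "
from h import *
to((.46,-.164,.221),(.46,-.164,.06))"
```

```text
time: 1.1
position: [0.3512, -0.3533, 0.2178]
tool_rot: [-3.136, 0.044, 0.008]
ft_force: [1.3, -0.4, 1.1]
grip_width: 0.172
time: 1.6
position: [0.4369, -0.1885, 0.2186]
tool_rot: [-3.138, 0.005, 0.005]
ft_force: [-0.2, -0.3, -1.3]
grip_width: 0.003
t 1.6 pos [ 0.4369 -0.1885  0.2186] F [-0.2 -0.3 -1.3] w 0.003 twist to stove 0.026 tz [-0.003  0.004 -1.   ]
(0.46, -0.164, 0.221) -> [ 23.1 -24.6  -2.4]
(0.46, -0.164, 0.06) -> [ 23.6 -24.  158.6]
```

```bash
python3 -m inch '[[-1,20,-24,0,0.026],[-1,5,0,50,0],[-1,0,0,55,0],[-1,0,0,55,0],[-1,0,0,0,0]]'
python3 -c "
from h import *
to((.49,-.164,.06),(.585,-.164,.06))"
```

```text
time: 2.22
position: [0.4619, -0.1683, 0.0559]
tool_rot: [3.141, -0.028, -0.002]
ft_force: [-0.6, -0.0, 0.5]
grip_width: 0.005
t 2.23 pos [ 0.4619 -0.1683  0.0559] F [-0.6 -0.   0.5] w 0.005 twist to stove 0.011 tz [-0.001 -0.001 -1.   ]
(0.49, -0.164, 0.06) -> [28.  -4.8 -4.1]
(0.585, -0.164, 0.06) -> [123.   -6.5  -4.2]
```

```bash
python3 -m inch '[[-1,20,-2,-1,0.011],[-1,15,-1,-1,0],[-1,12,0,0,0],[-1,12,0,0,0],[-1,12,0,0,0]]'
python3 -m inch '[[-1,12,0,0,0],[-1,8,0,0,0]]'
python3 -m inch '[[-1,6,0,0,0]]'

```

```text
time: 2.85
position: [0.536, -0.1708, 0.0639]
tool_rot: [3.137, -0.044, 0.0]
ft_force: [-2.7, 0.6, -0.2]
grip_width: 0.01
time: 3.1
position: [0.5572, -0.1714, 0.0639]
tool_rot: [3.137, -0.044, -0.001]
ft_force: [-2.4, 0.7, 0.7]
grip_width: 0.009
time: 3.22
position: [0.5638, -0.1716, 0.0639]
tool_rot: [3.137, -0.044, -0.001]
ft_force: [-2.6, 0.4, 1.5]
grip_width: 0.006
```

```bash
python3 -m inch '[[-1,6,0,0,0]]'
python3 -m inch '[[-1,6,0,0,0]]'
python3 -m inch '[[-1,5,0,0,0],[-1,5,0,0,0]]'

```

```text
time: 3.35
position: [0.5657, -0.1717, 0.0638]
tool_rot: [3.137, -0.045, -0.017]
ft_force: [-22.8, 2.0, 19.7]
grip_width: 0.008
time: 3.48
position: [0.5653, -0.1717, 0.0638]
tool_rot: [3.138, -0.046, -0.041]
ft_force: [-24.0, 3.2, 19.9]
grip_width: 0.006
time: 3.72
position: [0.5647, -0.1717, 0.0641]
tool_rot: [3.137, -0.048, -0.079]
ft_force: [-17.1, 2.5, 12.7]
grip_width: 0.009
```

```bash
python3 -m inch '[[-1,-30,0,0,0],[-1,-30,0,0,0],[-1,0,0,-40,0]]'
python3 - <<'E'
from h import *; from bench import ctrl
d=ctrl.get_image("top"); s=ctrl.get_image("scene")
a=cv2.resize(d["color"][110:250,210:340],None,fx=3,fy=4); b=cv2.resize(s["color"][160:310,160:350],None,fx=2,fy=3)
h=max(a.shape[0],b.shape[0]); pad=lambda i:cv2.copyMakeBorder(i,0,h-i.shape[0],0,0,0)
cv2.imwrite("pics/c2.png",np.hstack([pad(a),pad(b)])[:,:,::-1])
to()
P=cloud(d);c=d["color"].astype(int)
m=(c[...,0]>120)&(c[...,1]<80)&(P[...,2]>.06)&(P[...,2]<.098)&(P[...,1]<-.09)&(P[...,1]>-.24)&(P[...,0]<.63)&(P[...,0]>.4)
print(m.sum(),np.nanmedian(P[m],0),np.nanmin(P[m],0))
E
```

```text
time: 4.1
position: [0.5051, -0.1694, 0.1054]
tool_rot: [3.139, -0.047, -0.081]
ft_force: [1.4, -0.1, 0.2]
grip_width: 0.006
t 4.2 pos [ 0.5129 -0.1706  0.1124] F [ 1.8 -0.   1.4] w 0.006 twist to stove -0.001 tz [-0.036 -0.006 -0.999]
179 [ 0.58610131 -0.12666423  0.09427663] [ 0.57521786 -0.17369807  0.06035751]
```

View pics/c2.png

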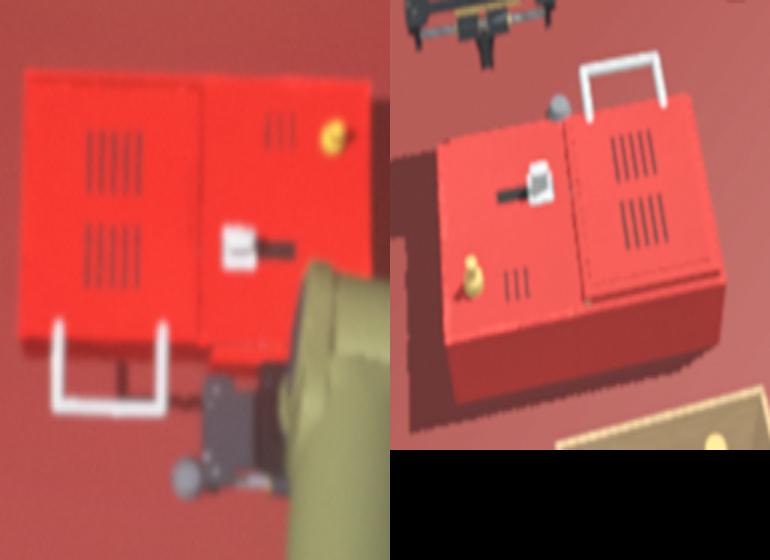

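The drawer is home: in the crop only its plate edge stands in front of the deck, about (245,353). The catch, nozzle and cap are undisturbed. Next I turn the jaws along stove x and go to the handle.

```bash
python3 -m inch '[[-0.2,-5,0,-50,0],[-0.2,0,0,-40,0]]'
python3 -c "
from h import *;from bench import ctrl
print(ctrl.get_state()['joint_positions'])
to((.543,.006,.2))"
```

```text
time: 4.45
position: [0.5112, -0.1699, 0.2027]
tool_rot: [3.135, -0.046, -0.057]
ft_force: [0.7, -0.3, -0.7]
grip_width: 0.15
[ 0.68002488  0.14863612 -0.45822912  1.71485309  0.08091117  1.32824508
 -1.39578889]
t 4.45 pos [ 0.5112 -0.1699  0.2027] F [ 0.7 -0.3 -0.7] w 0.15 twist to stove -0.0 tz [-0.036 -0.005 -0.999]
(0.543, 0.006, 0.2) -> [  26.7 -176.7    0.7]
```

```bash
python3 -m inch '[[-0.2,0,0,0,0.18],[-0.2,0,0,0,0.18]]'
python3 -c "
from h import *;from bench import ctrl
print(ctrl.get_state()['joint_positions'])
to()"
```

```text
time: 4.7
position: [0.5159, -0.1708, 0.2076]
tool_rot: [3.065, -0.621, -0.034]
ft_force: [-0.9, -0.4, -0.3]
grip_width: 0.356
[ 0.65516954  0.14340497 -0.43162418  1.708564    0.07656161  1.32497075
 -1.76290985]
t 4.7 pos [ 0.5159 -0.1708  0.2076] F [-0.9 -0.4 -0.3] w 0.356 twist to stove -0.371 tz [-0.024 -0.009 -1.   ]
```

```bash
python3 -m inch '[[-0.2,0,0,0,-0.187],[-0.2,0,0,0,-0.187],[-0.2,0,0,0,-0.187],[-0.2,0,0,0,-0.187],[-0.2,0,0,0,-0.187]]'
python3 -m inch '[[-0.2,0,0,0,-0.187],[-0.2,0,0,0,-0.187],[-0.2,0,0,0,-0.187],[-0.2,0,0,0,-0.187],[-0.2,0,0,0,-0.187]]'
python3 -c "
from h import *
to((.543,.006,.2))"
```

```text
time: 5.32
position: [0.5222, -0.1714, 0.2093]
tool_rot: [3.017, 0.842, -0.023]
ft_force: [-0.4, 0.1, -0.3]
grip_width: 0.4
time: 5.95
position: [0.528, -0.1719, 0.2103]
tool_rot: [2.311, 2.113, -0.017]
ft_force: [-0.0, 0.1, 0.3]
grip_width: 0.402
t 5.95 pos [ 0.528  -0.1719  0.2103] F [-0.   0.1  0.3] w 0.402 twist to stove 1.51 tz [-0.001 -0.015 -1.   ]
(0.543, 0.006, 0.2) -> [178.7  -0.9   7.7]
```

```bash
python3 -m inch '[[-0.2,45,0,0,-0.06],[-0.2,48,0,0,0],[-0.2,48,0,0,0],[-0.2,35,0,0,0],[-0.2,0,0,0,0]]'
python3 -c "
from h import *
to((.543,.006,.15),(.543,.006,.084))"
```

```text
time: 6.58
position: [0.5416, 0.0086, 0.209]
tool_rot: [2.238, 2.178, -0.001]
ft_force: [-0.2, -0.0, 0.7]
grip_width: 0.401
t 6.58 pos [0.5416 0.0086 0.209 ] F [-0.2 -0.   0.7] w 0.401 twist to stove 1.573 tz [ 0.012 -0.014 -1.   ]
(0.543, 0.006, 0.15) -> [-1.8  0.7 59. ]
(0.543, 0.006, 0.084) -> [ -0.9  -0.2 125. ]
```

```bash
python3 -m inch '[[-0.2,-1,0,50,0],[-0.2,0,0,50,0],[-0.2,0,0,20,0],[-0.2,0,0,0,0]]'
python3 -c "
from h import *
to((.543,.006,.084))"
```

```text
time: 7.08
position: [0.5482, 0.0019, 0.0874]
tool_rot: [2.236, 2.169, 0.007]
ft_force: [-0.2, 0.5, 0.2]
grip_width: 0.4
t 7.08 pos [0.5482 0.0019 0.0874] F [-0.2  0.5  0.2] w 0.4 twist to stove 1.569 tz [ 0.022 -0.016 -1.   ]
(0.543, 0.006, 0.084) -> [ 4.  -5.4  3.2]
```

```bash
python3 -m inch '[[-0.2,2,-4,3,0],[-1,0,0,0,0],[-1,0,0,0,0],[-1,0,0,0,0],[-1,0,0,0,0]]' 25
python3 -m inch '[[-1,0,0,0,0],[-1,0,0,0,0]]'
python3 -c "
from h import *
to()"
```

```text
time: 7.7
position: [0.5445, 0.0031, 0.0874]
tool_rot: [2.236, 2.166, 0.006]
ft_force: [-3.8, 0.2, -0.5]
grip_width: 0.105
time: 7.95
position: [0.5446, 0.0031, 0.0874]
tool_rot: [2.236, 2.165, 0.006]
ft_force: [-1.6, -0.3, -0.5]
grip_width: 0.108
t 7.95 pos [0.5446 0.0031 0.0874] F [-1.6 -0.3 -0.5] w 0.108 twist to stove 1.568 tz [ 0.023 -0.018 -1.   ]
```

Holding the 10 mm bar. Now the tug.

```bash
python3 -m inch '[[-1,0,0,-4,0]]'; python3 -m inch '[[-1,0,0,-4,0],[-1,0,0,-3,0]]';python3 -m inch '[[-1,0,0,-3,0],[-1,0,0,-3,0]]'
```

```text
time: 8.07
position: [0.5446, 0.0031, 0.0912]
tool_rot: [2.236, 2.166, 0.007]
ft_force: [1.3, -0.2, -1.9]
grip_width: 0.102
time: 8.32
position: [0.5448, 0.0031, 0.0963]
tool_rot: [2.236, 2.166, 0.01]
ft_force: [6.7, 0.1, -18.9]
grip_width: 0.108
time: 8.57
position: [0.5448, 0.0031, 0.0979]
tool_rot: [2.237, 2.166, 0.015]
ft_force: [9.0, 0.8, -24.2]
grip_width: 0.101
```

Down force rises to about 24 N after a few mm, so the lid is caught. I lower it, let go, and move to the catch.

```bash
python3 -m inch '[[-1,0,0,6,0],[-1,0,0,4,0],[-0.2,0,0,0,0],[-0.2,0,0,0,0],[-0.2,0,0,0,0]]'
python3 -m inch '[[-0.2,0,0,0,0],[-0.2,0,0,-40,0],[-0.2,0,0,-50,0],[-1,0,0,-20,0]]'
python3 - <<'E'
from h import *; from bench import ctrl
for n in("top","scene"):
    d=ctrl.get_image(n);P=cloud(d);c=d["color"].astype(int)
    W=(P[...,0]>.6)&(P[...,0]<.75)&(P[...,1]<-.05)&(P[...,1]>-.2)&(abs(c[...,0]-c[...,2])<40)&(c[...,0]>120)&(P[...,2]>.1)&(P[...,2]<.14)
    v,u=np.nonzero(W);print(n,len(u),np.median(P[W],0).round(4) if len(u) else 0)
to((.659,-.08,.2),(.659,-.08,.116))
for n in ("top","scene"):
    d=dict(np.load(n+"0.npz")); c=d["color"].astype(int)
    # white fin-top pixels
    P=cloud(d); W=(P[...,0]>.6)&(P[...,0]<.72)&(P[...,1]<-.07)&(P[...,1]>-.17)&(c.min(-1)>150)
    v,u=np.nonzero(W); print(n,u.min(),u.max(),v.min(),v.max(),ray(d,u.min(),v.max(),.13).round(3),ray(d,u.max(),v.min(),.13).round(3),ray(d,u.mean(),v.mean(),.115).round(4))
E
```

```text
time: 9.2
position: [0.5465, 0.0032, 0.0898]
tool_rot: [2.236, 2.165, 0.017]
ft_force: [-0.5, -0.1, -0.8]
grip_width: 0.346
time: 9.7
position: [0.5422, 0.0046, 0.2013]
tool_rot: [2.237, 2.167, 0.014]
ft_force: [0.5, 0.3, -0.7]
grip_width: 0.349
top 86 [ 0.6554 -0.1181  0.1098]
scene 138 [ 0.6649 -0.1208  0.1072]
t 9.8 pos [0.5426 0.0045 0.201 ] F [-0.2 -0.6  0.4] w 0.272 twist to stove 1.567 tz [ 0.026 -0.013 -1.   ]
(0.659, -0.08, 0.2) -> [-80.7 119.    5.1]
(0.659, -0.08, 0.116) -> [-79.6 116.7  89.1]
top 284 294 167 177 [ 0.639 -0.101  0.13 ] [ 0.668 -0.13   0.13 ] [ 0.6577 -0.1175  0.115 ]
scene 228 241 214 228 [ 0.695 -0.141  0.13 ] [ 0.658 -0.102  0.13 ] [ 0.665  -0.1205  0.115 ]
```

```bash
python3 -m inch '[[-1,-38,50,0,0],[-1,-36,50,0,0],[-1,0,18,0,0],[-1,0,0,0,0]]'
python3 -c "
from h import *
to((.661,-.075,.135),(.661,-.075,.117))"
```

```text
time: 10.3
position: [0.6571, -0.0739, 0.1985]
tool_rot: [2.238, 2.171, 0.005]
ft_force: [-0.3, 0.4, 0.8]
grip_width: 0.005
t 10.3 pos [ 0.6571 -0.0739  0.1985] F [-0.3  0.4  0.8] w 0.005 twist to stove 1.569 tz [ 0.019 -0.015 -1.   ]
(0.661, -0.075, 0.135) -> [-0.   2.7 63.6]
(0.661, -0.075, 0.117) -> [ 0.2  2.4 81.6]
```

```bash
python3 -m inch '[[-1,0,3,50,0],[-1,0,0,20,0],[-1,0,0,0,0]]'
python3 -c "
from h import *
to((.661,-.075,.118))"
```

```text
time: 10.68
position: [0.6591, -0.0741, 0.1256]
tool_rot: [2.238, 2.174, 0.002]
ft_force: [0.4, -0.0, 0.6]
grip_width: 0.005
t 10.68 pos [ 0.6591 -0.0741  0.1256] F [ 0.4 -0.   0.6] w 0.005 twist to stove 1.571 tz [ 0.016 -0.015 -1.   ]
(0.661, -0.075, 0.118) -> [-0.7  1.8  7.7]
```

```bash
python3 -m inch '[[-1,-1,2,7,0],[-1,-10,0,0,0],[-1,-8,0,0,0]]'
python3 -m inch '[[-1,-8,0,0,0],[-1,-8,0,0,0]]'
python3 -m inch '[[-1,-8,0,0,0],[-1,-8,0,0,0]]'
python3 -m inch '[[-1,-6,0,0,0]]'
python3 -m inch '[[-1,-6,0,0,0]]'
```

```text
time: 11.05
position: [0.6624, -0.0936, 0.1227]
tool_rot: [2.233, 2.172, 0.006]
ft_force: [-0.2, -0.3, -0.4]
grip_width: 0.002
time: 11.3
position: [0.6622, -0.1098, 0.1237]
tool_rot: [2.233, 2.172, 0.009]
ft_force: [-1.1, 1.9, -1.6]
grip_width: 0.005
time: 11.55
position: [0.6617, -0.1259, 0.1237]
tool_rot: [2.233, 2.174, 0.011]
ft_force: [0.6, 1.9, -1.4]
grip_width: 0.006
time: 11.68
position: [0.6617, -0.127, 0.1238]
tool_rot: [2.235, 2.18, 0.019]
ft_force: [-0.3, 13.3, -0.0]
grip_width: 0.005
time: 11.8
position: [0.6616, -0.1268, 0.1239]
tool_rot: [2.235, 2.188, 0.027]
ft_force: [-1.3, 11.2, -0.1]
grip_width: 0.005
```

The catch hit its stop after about 28 mm. Back to the handle, checking it with a picture on the way.

```bash
python3 -m inch '[[-1,8,0,0,0],[-1,5,0,-40,0],[-0.2,0,0,-45,0],[-0.2,40,-50,0,0],[-0.2,40,-50,0,0]]'
python3 -m inch '[[-0.2,30,-18,0,0],[-0.2,0,0,0,0]]'
python3 - <<'E'
from h import *; from bench import ctrl
s=ctrl.get_image("scene")
cv2.imwrite("pics/c3.png",cv2.resize(s["color"][130:300,170:340],None,fx=3,fy=3)[:,:,::-1])
to((.544,.004,.2),(.544,.004,.086))
E
```

```text
time: 12.42
position: [0.5648, -0.0391, 0.2097]
tool_rot: [2.24, 2.174, 0.026]
ft_force: [-0.8, 0.3, 1.4]
grip_width: 0.263
time: 12.68
position: [0.5452, -0.0066, 0.211]
tool_rot: [2.232, 2.174, 0.022]
ft_force: [0.4, -0.2, -0.2]
grip_width: 0.385
t 12.72 pos [ 0.5458 -0.0084  0.211 ] F [0.2 0.  0.7] w 0.39 twist to stove 1.571 tz [ 0.028 -0.009 -1.   ]
(0.544, 0.004, 0.2) -> [12.5 -2.5 10.8]
(0.544, 0.004, 0.086) -> [ 13.4  -5.8 124.8]
```

View pics/c3.png

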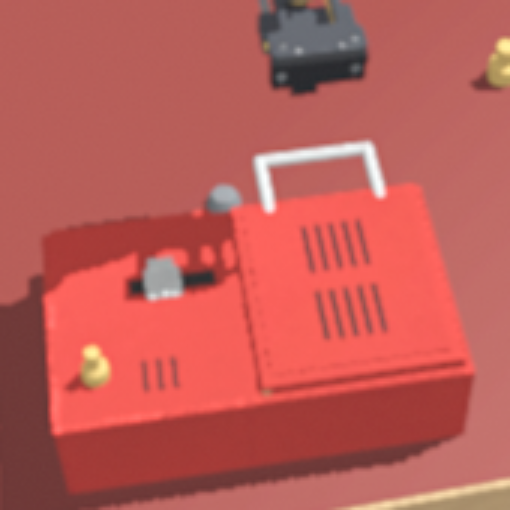

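The picture shows the catch at about (163,278), away from the lid with its slot now visible on the lid side. The lid is shut, and the nozzle and cap are untouched.

```bash
python3 -m inch '[[-0.2,10,-4,50,0],[-0.2,0,-3,50,0],[-0.2,0,-3,20,0],[-0.2,0,0,0,0]]'
python3 -c "
from h import *
to((.544,.004,.086))"
```

```text
time: 13.22
position: [0.5444, -0.0079, 0.0888]
tool_rot: [2.238, 2.156, 0.022]
ft_force: [0.3, 0.3, 1.1]
grip_width: 0.407
t 13.22 pos [ 0.5444 -0.0079  0.0888] F [0.3 0.3 1.1] w 0.407 twist to stove 1.562 tz [ 0.034 -0.015 -0.999]
(0.544, 0.004, 0.086) -> [11.9 -0.9  2.6]
```

```bash
cat >> h.py <<'E'
def arc():
    from bench import ctrl
    p=np.array(ctrl.get_state()["position"]); z=p[2]+.0175; a=np.arcsin((z-.103)/.24)
    print("angle est",round(a,3))
    to(*[(p[0]+.24*(np.cos(a)-np.cos(a+k*.07)),p[1],p[2]+.24*(np.sin(a+k*.07)-np.sin(a))) for k in (1,2,3,4,5)])
E
python3 -m inch '[[-0.2,12,-1,2,0],[-1,0,0,0,0],[-1,0,0,0,0],[-1,0,0,0,0],[-1,0,0,0,0]]' 30
python3 -m inch '[[-1,0,0,0,0],[-1,0,0,-7,0],[-1,0,0,-8,0]]'
python3 -c "
from h import *
arc()"
```

```text
time: 13.85
position: [0.5447, 0.0039, 0.0896]
tool_rot: [2.239, 2.153, 0.021]
ft_force: [-3.4, 0.6, 0.0]
grip_width: 0.103
time: 14.22
position: [0.5453, 0.0038, 0.1052]
tool_rot: [2.238, 2.152, 0.024]
ft_force: [2.2, -1.4, -2.7]
grip_width: 0.104
angle est 0.082
t 14.22 pos [0.5453 0.0038 0.1052] F [ 2.2 -1.4 -2.7] w 0.104 twist to stove 1.56 tz [ 0.037 -0.016 -0.999]
(np.float64(0.5473044082820581), np.float64(0.003830348290811503), np.float64(0.12191663084526774)) -> [ -0.2   2.6 -16.6]
(np.float64(0.5504324454377507), np.float64(0.003830348290811503), np.float64(0.13841936256988835)) -> [ -0.3   6.3 -33. ]
(np.float64(0.5547070700769087), np.float64(0.003830348290811503), np.float64(0.15466289528344845)) -> [ -0.3  11.2 -49. ]
(np.float64(0.5601073450902146), np.float64(0.003830348290811503), np.float64(0.17056766817094532)) -> [ -0.4  17.2 -64.7]
(np.float64(0.5666068199333892), np.float64(0.003830348290811503), np.float64(0.1860557796628327)) -> [ -0.3  24.2 -80. ]
```

It lifted 15 mm with about 3 N, so the lid is free. I follow the arc.

```bash
python3 -m inch '[[-1,0,3,-16,0],[-1,0,4,-16,0],[-1,0,5,-16,0]]'
python3 -c "
from h import *
arc()"
```

```text
time: 14.6
position: [0.5546, 0.0035, 0.1564]
tool_rot: [2.24, 2.153, 0.019]
ft_force: [1.4, -0.5, -3.7]
grip_width: 0.102
angle est 0.3
t 14.6 pos [0.5546 0.0035 0.1564] F [ 1.4 -0.5 -3.7] w 0.102 twist to stove 1.56 tz [ 0.033 -0.017 -0.999]
(np.float64(0.5601010008832682), np.float64(0.0035092804438598387), np.float64(0.1722525006535301)) -> [ -0.    6.  -15.7]
(np.float64(0.5667167358873354), np.float64(0.0035092804438598387), np.float64(0.1876913095835659)) -> [  0.   13.2 -30.9]
(np.float64(0.57439610321412), np.float64(0.0035092804438598387), np.float64(0.20262958553102736)) -> [  0.1  21.4 -45.6]
(np.float64(0.5831014893263456), np.float64(0.0035092804438598387), np.float64(0.21699416082789091)) -> [  0.2  30.5 -59.6]
(np.float64(0.5927902552472443), np.float64(0.0035092804438598387), np.float64(0.23071467779162902)) -> [  0.4  40.7 -73. ]
```

```bash
python3 -m inch '[[-1,0,6,-16,0],[-1,0,7,-15,0],[-1,0,8,-15,0],[-1,0,9,-14,0]]'
python3 -c "
from h import *
arc()"
```

```text
time: 15.1
position: [0.5848, 0.0026, 0.2224]
tool_rot: [2.239, 2.151, 0.02]
ft_force: [2.7, -0.6, -4.9]
grip_width: 0.103
angle est 0.607
t 15.1 pos [0.5848 0.0026 0.2224] F [ 2.7 -0.6 -4.9] w 0.103 twist to stove 1.559 tz [ 0.035 -0.018 -0.999]
(np.float64(0.5948799880405045), np.float64(0.002597640458693824), np.float64(0.23581550782844438)) -> [  0.2  10.5 -13.1]
(np.float64(0.6058516829053993), np.float64(0.002597640458693824), np.float64(0.2485334747498447)) -> [  0.4  21.9 -25.4]
(np.float64(0.6176860389111762), np.float64(0.002597640458693824), np.float64(0.26045290379450636)) -> [  0.7  34.2 -36.9]
(np.float64(0.6303250913881138), np.float64(0.002597640458693824), np.float64(0.2715154136050066)) -> [  1.1  47.2 -47.5]
(np.float64(0.6437069342635822), np.float64(0.002597640458693824), np.float64(0.28166682001389726)) -> [  1.4  60.9 -57.2]
```

```bash
python3 -m inch '[[-1,0,11,-13,0],[-1,0,12,-13,0],[-1,0,12,-11,0],[-1,0,8,-7,0]]'
python3 -m inch '[[-1,0,0,0,0],[-1,0,0,0,0],[-1,0,0,0,0],[-1,0,0,0,0]]'
python3 - <<'E'
from h import *; from bench import ctrl
arc()
a=ctrl.get_image("top"); s=ctrl.get_image("scene")
for n,d in(("top",a),("scene",s)):
    P=cloud(d);c=d["color"].astype(int)
    m=(c[...,0]>120)&(c[...,1]<90)&(P[...,2]>.13)&(P[...,2]<.26)&(P[...,1]<.09)&(P[...,1]>-.08)&(P[...,0]>.58)&(P[...,0]<.79)
    if m.sum()>30: print(n,m.sum(),"lid slope angle",np.arctan(-np.polyfit(P[m][:,0],P[m][:,2],1)[0]))
cv2.imwrite("pics/end.png",np.hstack([cv2.resize(a["color"][100:300,150:350],(400,400)),cv2.resize(s["color"][100:300,150:350],(400,400))])[:,:,::-1])
E
```

```text
time: 15.6
position: [0.6274, 0.0013, 0.272]
tool_rot: [2.241, 2.151, 0.017]
ft_force: [0.1, -0.4, -3.7]
grip_width: 0.101
time: 16.1
position: [0.6271, 0.0013, 0.2718]
tool_rot: [2.242, 2.152, 0.016]
ft_force: [-0.5, -1.2, -2.3]
grip_width: 0.101
angle est 0.888
t 16.1 pos [0.6271 0.0013 0.2718] F [-0.5 -1.2 -2.3] w 0.101 twist to stove 1.558 tz [ 0.031 -0.017 -0.999]
(np.float64(0.6404995401530024), np.float64(0.0012623499873227941), np.float64(0.2818844171175293)) -> [ 0.4 13.7 -9.7]
(np.float64(0.65457309123126), np.float64(0.0012623499873227941), np.float64(0.2910528374214787)) -> [  0.8  28.  -18.4]
(np.float64(0.6692534416081368), np.float64(0.0012623499873227941), np.float64(0.29921446003186225)) -> [  1.3  43.  -26.1]
(np.float64(0.6844686869349236), np.float64(0.0012623499873227941), np.float64(0.3063293093252688)) -> [  1.8  58.4 -32.8]
(np.float64(0.7001443029477169), np.float64(0.0012623499873227941), np.float64(0.31236253677346326)) -> [  2.4  74.2 -38.3]
top 179 lid slope angle 0.8456455538598058
scene 4248 lid slope angle 0.8350799934896472
```

View pics/end.png

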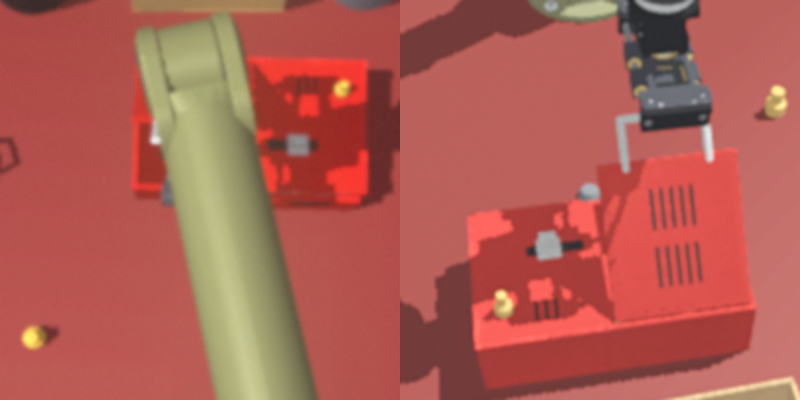

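The lid is held open by the bar (right panel, about (668,118)) at 0.84 rad (48°). Drawer, nozzle, cap and coupling are in place, and the arm is steady with the bar in the fingers.

```bash
python3 -c "
from bench import ctrl
print(ctrl.close_job())"
```

```text
the job is handed in; nothing more can be done
None
```

The job is handed in, with the lid held about halfway up by its handle and the drawer shut.

- **Drawer:** I pushed it in about 52 mm until it hit a hard stop, with about 24 N of push on the tool. A picture after the push showed it home.
- **Tug:** I gripped the bar with the catch still at rest and pulled up. It stopped hard after a few millimetres at about 24 N, so the lid was caught.
- **Catch:** After lowering the lid and letting go, I slid the catch about 28 mm away from the lid to its stop.
- **Lift:** I took the handle again. The lid then rose freely with about 3–5 N.

At the last check the lid was at about 0.84 rad (48°) by slope in the depth images. The tool height and arc gave a slightly different 0.89 rad. Both are inside the allowed band. The bar was held in the fingers at a grip setting of 30 N, and the arm was still. The clock read about 16 s.

The nozzle, burner cap and coupling looked unmoved in the last pictures. The wrench, jar, pot and screwdriver were not in those final crops. The arm never pressed on anything near them.

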